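Set the curing-lamp lid and load the red filler cap

TASK

Get the freshly lacquered red filler cap ready for curing. First fold the blue lamp lid of the curing box up until it lies in line with the yellow pointer beside it and let go of it there; then lower the red cap under the lid and set it, upright and without dropping it, on the black disc in the box so that no part of it overhangs the disc. Leave the lid and pointer at that angle and everything else on the bench where it stands.

Things in the scene. Friction and masses are not known exactly. Their poses are not given: they have to be found in the camera images.
- cure_box: fixed grey open box, 220 x 220 mm, 80 mm tall, walls 6 mm. Origin: centre of its underside; x points from its front wall (robot side) to its back wall, where the lid is hinged; y to its left side, where the pointer turns on a dark bracket; both reach 28 mm out from the left wall
- lamp_lid (a joint): angle of the blue lamp lid above level, rad: 0 = shut, grows as its front edge rises; stop at 1.15. The hinge is stiff: the lid stays at any angle where it is left; raising it takes about 4 N at the bar. The lid is a 220 x 220 x 12 mm plate, with low lamps (10 mm deep) on its underside
- lid_hinge (a point): point on the hinge axis in the middle of the lid's back edge, 80 mm above the bench; turns with the lid: its x points from the lid's front edge to the hinge (away from the bar) in the lid's plane, its y runs along the hinge axis, its z is the lid's outer normal
- lid_bar (a point): middle of the lid's steel handle bar: a 12 mm thick round bar, parallel to the hinge, 50 mm in front of the lid's front edge (270 mm from the hinge axis, 6 mm to the outer side of it), free over 98 mm between its two side rods. Axes as for lid_hinge
- pointer (a joint): angle of the yellow pointer above level, rad, measured in the same way and about the same axis as lamp_lid: the lid is in line with it when both read the same. Preset; it is not to be moved
- pointer_tip (a point): free end of the yellow pointer arm, 170 mm from the hinge axis, 133 mm to the left (+y of cure_box) of the lid's middle. The arm is a plain straight bar, 12 mm high and 10 mm wide. Axes like those of lid_hinge, but they turn with the pointer
- disc (a point): middle of the top of the fixed black disc on the box floor: 84 mm diameter, its top 20 mm above the bench and 115 mm in front of the hinge axis. Axes as for cure_box
- red_cap: red lacquered filler cap, about 0.16 kg: a flange 60 mm in diameter and 12 mm high, and on it a round grip 44 mm in diameter, reaching 45 mm above the underside. It stands upright on a black rubber mat 3 mm thick. Origin: centre of its underside, z up through the grip
- bare_cap: the other filler cap, same shape and size as the red one but bare steel; a bystander. Origin: centre of its underside
- jar: amber lacquer jar with black lid, 60 mm diameter, 85 mm tall; bystander. Origin: centre of its underside
- can: yellow can, 64 mm diameter, 180 mm tall; bystander. Origin: centre of its underside
- tape: roll of blue masking tape lying flat, 100 mm outside diameter, 25 mm tall; bystander. Origin: centre of its underside
- screwdriver: screwdriver with red handle lying on the bench; bystander
- wrench: steel wrench lying on the bench; bystander
- sander: cork sanding block 110 x 60 x 35 mm; bystander. Origin: centre of its underside
Mind the look-alikes: they are no part of the job. Of the things that look like the red_cap, take the one that is farthest to the robot's left at the start.

How it is judged:
On the way, in this order (a step that is already met when the one before it is completed fails the run):
1. the lid is folded up in line with the pointer, still and let go (angle between the x axis of lid_hinge and the x axis of pointer_tip, either way round below 0.07 rad and velocity of joint lamp_lid between -0.03 and 0.03 rad/s and contact force between the fingers and anything else below 0.2 N), for 0.2 s.
2. the red cap is lowered onto the disc while still held (not dropped) (horizontal distance between red_cap and disc below 0.012 m and z of red_cap in the frame of disc between -0.003 and 0.003 m and angle between red_cap's own z axis and vertical below 0.08 rad and contact force between the fingers and red_cap above 0.3 N), for 0.1 s.
At the end, for the whole second after the job is handed in: The lid is still and within 0.07 rad (4 degrees) of the pointer's angle; the red cap stands upright (within 0.08 rad) and still on the black disc, within 12 mm of its middle (so wholly on it), released (angle between the x axis of lid_hinge and the x axis of pointer_tip, either way round below 0.07 rad and velocity of joint lamp_lid between -0.03 and 0.03 rad/s and horizontal distance between red_cap and disc below 0.012 m and z of red_cap in the frame of disc between -0.003 and 0.003 m and angle between red_cap's own z axis and vertical below 0.08 rad and linear speed of red_cap below 0.02 m/s); the robot touches nothing.
It fails at once if the pointer is moved (its tip by more than 15 mm) (distance of pointer_tip from where it was at the start of the episode above 0.015 m).
It fails at once if a bystander is moved by more than 30 mm (distance of any of bare_cap, jar, can, tape, screwdriver, wrench, sander from where it was at the start of the episode above 0.03 m).
It also fails if it takes over 61 s, if anything falls off the work surface, if the arm or the gripper's body presses on something with over 40 N, if the wrist force passes 120 N, or if a joint passes its speed limit or range.

ROBOT

A 6-joint arm with a two-finger parallel gripper is mounted at the origin on the work surface. World frame = base frame: x ahead of the robot, y to its left, z up, the work surface at z = 0. Lengths are in m, angles in rad, forces in N, time in s.
With the tool pointing down it reaches from about 0.275 to 0.825 m from the base axis. Payload 4.9 kg.
Tool frame: the origin (TCP) lies midway between the tips of the shut fingers; the grasp point (between the pads) lies 19 mm behind it (grip_point_offset is the distance from the TCP to the grasp point, in m); z points along the fingers, y is the line along which they close (so a half turn about z gives the same grasp; the last joint's range is limited). The gripper opens to 85 mm and grips with 20 to 120 N. Pads are 22 mm wide; open, the fingers measure 114 mm over their backs; the gripper's body (76 mm by 85 mm) begins 54 mm behind the grasp point. The pads swing forward as they close: fully open they stand 13 mm farther back than shut.
Start: joints at [0.993, 0.326, -0.193, 1.052, 0, 1.437], TCP at [0.236, 0.497, 0.202] pointing down, gripper open.
Joint ranges: [-2.65, 2.65], [-0.97, 1.79], [-1.3, 1.35], [-1.93, 2.1], [-1.47, 1.37], [-3.14, 3.14]. Speed limits (rad/s): [2.57, 2.57, 3.14, 3.14, 3.14, 3.14].

INTERFACE

Orientations are given as a rotation vector (axis times angle).
In Python, from cell import * gives the robot as it stands. Calls block until the motion is done:
- movep(position, orientation): joint-space move of the TCP to a pose.
- move_l(position, velocity=0.15, rot=None, until_force=None): straight line of the TCP; rot=None keeps the orientation; velocity is the mean speed in m/s. With until_force (N) it stops when the force on the tool has changed by that much, and returns True; else False.
- set_joints(angles): joint-space move.
- let_go() and grab(newtons=None): open the fingers fully, or close them until they stop; newtons is the grip in N (None keeps the last).
- sleep(seconds).
- ik(position, orientation): joint angles nearest the present ones, or None.
- get_state(): the state.
- grab_frame(name): name is "scene" or "top" or "wrist"; returns a dict with "img" (420x560x3 uint8, red, green, blue), "fx", "fy", "cx", "cy" (pixels), "cam_to_world" (4x4, takes a point from camera to world coordinates); the wrist camera has in their place "T_tool_cam" (4x4, takes a point from camera to tool coordinates, whose origin is the TCP and whose axes are the flange's). Camera axes: x right, y down, z forward; pixel columns grow to the right and rows downward; lengths in m; the calibration is good to about 2 mm. A picture is of the moment at which its call begins: read the wrist's pose just before it. There is no depth.
A pose or a line that the arm cannot do raises MotionError and nothing moves.
- sign_off(): hands the job in; it is judged then, once.
Trained networks look in the newest picture that a camera, given by its name, has taken for a name from the list of things; names that differ only in an ending like _2 or _b are one class to them, and where a whole thing is asked for, a point or a joint stands for the part that bears it (a point fixed in the world has none). Each returns a list of dicts, best first, with "score" (0 to 1); they miss things now and then, are a little off and sometimes report something else, mostly with a low value. They report only what shows in the picture. A call takes as long as a camera call. They do not tell look-alikes from the thing itself.
- spot_in(camera, name): "centre" ([column, row] in pixels, amid what is visible of it).
- silhouettes(camera, name): "mask" (420x560 bool, what is visible of it) and "centre" ([column, row] in pixels, amid what is visible of it).
- tip_of(camera, name): "centre" ([column, row] in pixels: a listed point, or the origin of a listed thing).
The state is a dict: "clock": time; "q": joint angles; "joint_velocities": joint speeds; "tau": joint torques, N m; "position": TCP position; "eef_rot": TCP orientation; "contact_force": force on the tool from outside, world axes, zero at the start; "wrist_torque": the same for the moment, N m; "finger_gap": opening from 0.0 (shut) to 1.0 (fully open); "grasp_force": force on a finger pad.
Only numpy, scipy, OpenCV 4.12 (cv2) and the standard library are available. Lean on these libraries where they do the work, as an engineer would, in place of code of your own. Each camera call takes 0.05 s, during which the arm holds its last target. There are 200 camera calls.

## Working session

There is one attempt and no reset: what is moved stays moved. The work goes in short steps, each a Python script; the robot and the scene stay as the last script left them, time stands still between calls to the robot, and variables do not carry over. Pictures are saved under pics/ and viewed, at most 10 in all, crops included, and the job is handed in when it is done.

```bash
mkdir -p pics; cat > h.py <<'E'
from cell import *
import numpy as np, cv2
from scipy.spatial.transform import Rotation as R
def save(n,f): cv2.imwrite('pics/'+f,cv2.cvtColor(grab_frame(n)['img'],cv2.COLOR_RGB2BGR))
def ray(fr,px,T=None):
    T=np.array(fr['cam_to_world'] if T is None else T)
    d=np.array([(px[0]-fr['cx'])/fr['fx'],(px[1]-fr['cy'])/fr['fy'],1.])
    return T[:3,3],T[:3,:3]@d
def onz(fr,px,z,T=None):
    o,d=ray(fr,px,T); return o+d*(z-o[2])/d[2]
def proj(fr,p):
    c=np.linalg.inv(np.array(fr['cam_to_world']))@np.append(p,1); return np.array([fr['cx']+fr['fx']*c[0]/c[2],fr['cy']+fr['fy']*c[1]/c[2]])
E
python3 - <<'E'
from h import *
ims=[]
for c in ['scene','top']:
    f=grab_frame(c); ims.append(f['img']); cv2.imwrite(f'pics/{c}0.png',cv2.cvtColor(f['img'],cv2.COLOR_RGB2BGR))
    print(c,np.round(f['cam_to_world'],3).tolist(),f['fx'])
    for n in ['red_cap','bare_cap','cure_box','jar','can','tape','sander','lid_hinge','lid_bar','pointer_tip','disc','wrench','screwdriver']:
        for r in tip_of(c,n)[:4]: print(n,np.round(r['centre'],1),round(r['score'],2),np.round(onz(f,r['centre'],{'lid_hinge':.08,'lid_bar':.086,'red_cap':.003}.get(n,0)),3))
print(get_state())
E
```

```text
scene [[0.856, 0.43, -0.288, 0.936], [0.517, -0.705, 0.486, -0.68], [0.006, -0.564, -0.825, 1.165], [0.0, 0.0, 0.0, 1.0]] 407.90656493735185
red_cap [200.4 308.5] 0.82 [ 0.5   -0.406  0.003]
red_cap [188.  376.8] 0.76 [ 0.59  -0.579  0.003]
red_cap [269.3 335.8] 0.69 [ 0.719 -0.369  0.003]
red_cap [151.2 350.2] 0.64 [ 0.457 -0.576  0.003]
bare_cap [244.9 274.5] 0.74 [ 0.549 -0.242  0.   ]
cure_box [322.8 199.4] 0.91 [0.621 0.147 0.   ]
jar [284.2 294.7] 0.63 [ 0.69  -0.237  0.   ]
can [268.9 333.6] 0.74 [ 0.714 -0.363  0.   ]
tape [233.6 209.6] 0.58 [ 0.376 -0.055  0.   ]
sander [266.9 337.8] 0.73 [ 0.716 -0.376  0.   ]
sander [359.6 139.6] 0.66 [0.608 0.487 0.   ]
lid_hinge [354.3 201.5] 0.82 [0.736 0.137 0.08 ]
lid_bar [294.9 147.7] 0.68 [0.449 0.241 0.086]
lid_bar [354.5 136.3] 0.35 [0.609 0.406 0.086]
pointer_tip [353.1 135.9] 0.73 [0.577 0.492 0.   ]
disc [325.4 195.5] 0.97 [0.621 0.168 0.   ]
wrench [314.4 129.5] 0.76 [0.427 0.443 0.   ]
wrench [234.5 210.3] 0.51 [ 0.38  -0.056  0.   ]
wrench [357. 138.] 0.36 [0.595 0.489 0.   ]
wrench [269.5 334.9] 0.23 [ 0.718 -0.365  0.   ]

[... 1010 characters left out ...]
ck': 1.4, 'q': array([ 9.92792623e-01,  3.26195528e-01, -1.92582531e-01,  1.05199522e+00,
       -2.60087757e-05,  1.43657559e+00]), 'joint_velocities': array([-7.57816251e-04,  2.93593533e-04, -1.00221291e-03, -3.13910440e-03,
        3.36978230e-05, -1.63882924e-03]), 'tau': array([-2.03555487e-04, -4.43326950e+01,  2.62752718e+01,  1.33849924e-03,
        3.32218008e-05, -3.91592721e-06]), 'position': array([0.23617097, 0.49674388, 0.20208992]), 'eef_rot': array([6.91379272e-01, 3.06453837e+00, 1.96908823e-05]), 'contact_force': array([ 0.37046676,  0.54841526, -0.5501727 ]), 'wrist_torque': array([0.00583571, 0.021583  , 0.02904719]), 'grasp_force': 0.0, 'finger_gap': 1.0035401476049317}
```

View pics/scene0.png

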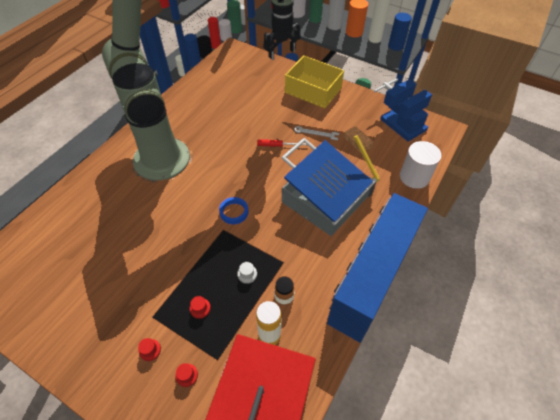

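View pics/top0.png

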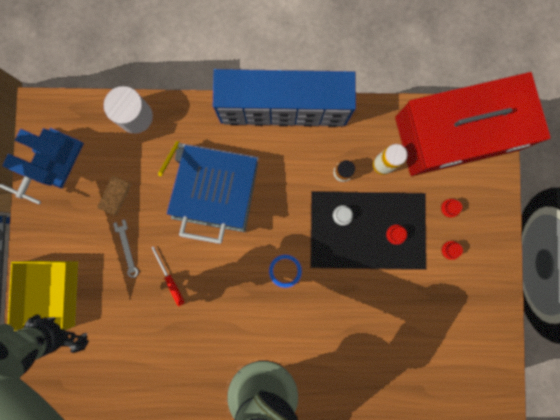

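Scene picture: red caps are at (200,308) on the mat, and at (149,350) and (186,376) off it. The one meant is (200,308), top (396,235), world about (0.495,-0.405). It has the largest y, so it is farthest to the robot's left, and it stands on the black mat. The lid is slightly open. The yellow pointer runs from (378,178) to (356,138) in the scene picture, and (179,142) to (160,175) in the top one.

```bash
cat > fit.py <<'E'
from h import *
from scipy.optimize import minimize
def axes(yaw,a):
    c,s=np.cos(yaw),np.sin(yaw); f=np.array([c,s,0]); y=np.array([-s,c,0]); z=np.array([0,0,1.])
    x=f*np.cos(a)-z*np.sin(a); return x,y,np.cross(x,y)   # x from front to hinge
def boxpts(h,A,xr,yr,zr):
    return np.array([h+A[0]*x+A[1]*y+A[2]*z for x in xr for y in yr for z in zr])
def hull(fr,pts,S=4):
    p=np.array([proj(fr,q) for q in pts]); m=np.zeros((420*1,560*1),np.uint8)
    cv2.fillConvexPoly(m,np.round(cv2.convexHull(p.astype(np.float32))*16).astype(np.int32),255,cv2.LINE_AA,4); return cv2.GaussianBlur(m/255.,(0,0),1.2)
E
cat > run1.py <<'E'
from fit import *
F={};L={};P={}
for c in ['scene','top']:
    f=grab_frame(c);F[c]=f
    m=silhouettes(c,'lamp_lid');print(c,[(round(r['score'],2),int(r['mask'].sum()),np.round(r['centre'])) for r in m])
    L[c]=m[0]['mask']
    hsv=cv2.cvtColor(f['img'],cv2.COLOR_RGB2HSV)
    y=cv2.inRange(hsv,(22,120,90),(35,255,255))>0
    r=np.zeros_like(y); 
    if c=='scene': r[128:185,345:385]=1
    else: r[130:182,150:190]=1
    P[c]=y&r; print('ptr px',P[c].sum())
bl=lambda m:cv2.GaussianBlur(m.astype(float),(0,0),1.2)
LB={c:bl(L[c]) for c in L};PB={c:bl(P[c]) for c in P}
def cost(v,parts=False):
    h=np.array([v[0],v[1],.08]);e=0
    Al=axes(v[2],v[3]);Ap=axes(v[2],v[4]);out=[]
    for c in F:
        a=hull(F[c],boxpts(h,Al,(-.22,0),(-.11,.11),(0,.012)));b=hull(F[c],boxpts(h,Ap,(-.17,0),(.128,.138),(-.006,.006)))
        out+=[((a-LB[c])**2).sum()/LB[c].sum(),((b-PB[c])**2).sum()/PB[c].sum()]
    return out if parts else sum(out)
best=None
for l0 in(.1,.3,.5):
  for p0 in(.5,.8,1.1):
    r=minimize(cost,[.733,.13,-.1,l0,p0],method='Nelder-Mead',options=dict(initial_simplex=np.array([.733,.13,-.1,l0,p0])+np.vstack([np.zeros(5),np.diag([.02,.02,.1,.15,.15])]),maxiter=300))
    if best is None or r.fun<best.fun: best=r
print(best.fun,best.x,cost(best.x,True))
v=best.x;h=np.array([v[0],v[1],.08]);vis=[]
for c,(u0,v0) in {'scene':(260,110),'top':(130,110)}.items():
    im=F[c]['img'][...,::-1].copy();im=cv2.resize(im[v0:v0+140,u0:u0+133],None,fx=3,fy=3,interpolation=cv2.INTER_CUBIC)
    for A,a in((v[3],((-.22,0),(-.11,.11),(0,.012))),(v[4],((-.17,0),(.128,.138),(-.006,.006)))):
        p=np.array([proj(F[c],q) for q in boxpts(h,axes(v[2],A),*a)],np.float32)
        cv2.polylines(im,[((cv2.convexHull(p)-[u0,v0])*3).astype(int)],True,(0,255,0),1)
    vis.append(im)
cap=cv2.resize(F['scene']['img'][250:400,110:300][...,::-1],(532,420))[:, :]
cv2.imwrite('pics/fit.png',np.hstack(vis));cv2.imwrite('pics/cap.png',cap)
E
python3 run1.py
```

```text
scene [(0.96, 3876, array([326., 179.]))]
ptr px 170
top [(0.56, 5720, array([215., 190.]))]
ptr px 155
0.4881296502855106 [ 0.73381139  0.13684863 -0.16283872  0.21752606  0.87052342] [np.float64(0.04397915347790466), np.float64(0.23756204104628922), np.float64(0.0591081390717477), np.float64(0.14748031668956896)]
```

View pics/fit.png

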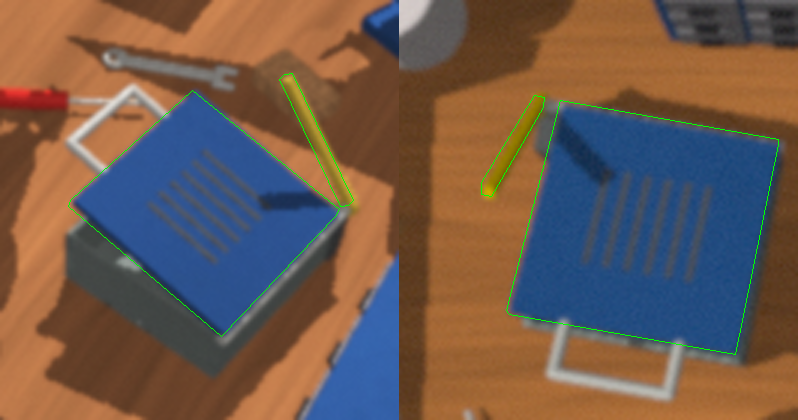

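View pics/cap.png

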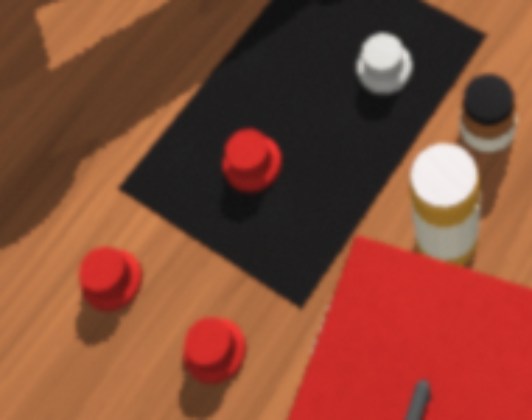

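The overlay fits well: lid ≈0.218, pointer ≈0.87 rad. The crop confirms the target cap is the one alone on the mat at crop (250,160). Next I'll check reachability of every pose I plan to use.

```bash
cat >> h.py <<'E'
V=dict(h=np.array([.7338,.1368,.08]),yaw=-.1628,ptr=.8705)
def rotm(head,pitch,vert,flip):
    z=np.array([np.cos(head)*np.cos(pitch),np.sin(head)*np.cos(pitch),-np.sin(pitch)])
    hz=np.array([-np.sin(head),np.cos(head),0])
    y=np.cross(z,hz) if vert else hz
    if flip:y=-y
    return np.column_stack([np.cross(y,z),y,z])
def rv(M): return R.from_matrix(M).as_rotvec()
GO=.019
def tcp(g,M): return np.asarray(g)+GO*M[:,2]
def bar(a):
    c,s=np.cos(V['yaw']),np.sin(V['yaw']); f=np.array([c,s,0]);z=np.array([0,0,1.])
    return V['h']-.27*(f*np.cos(a)-z*np.sin(a))+.006*(f*np.sin(a)+z*np.cos(a))
def disc():
    return np.array([*(V['h'][:2]-.115*np.array([np.cos(V['yaw']),np.sin(V['yaw'])])),.02])
E
python3 - <<'E'
from h import *
print(bar(.2175),bar(.87),disc())
y0=V['yaw'];cap=np.array([.495,-.405,.003])
for vert,pts in((True,[('pre',bar(.2175),.1),('bar',bar(.2175),0),('mid',bar(.5),0),('end',bar(.87),0),('ret',bar(.87),.12)]),(False,[('pick',cap+[0,0,.036],0),('prep',cap+[0,0,.036],.12),('place',disc()+[0,0,.036],0),('prepl',disc()+[0,0,.036],.2)])):
  for hd in ([y0,y0+.3,.3] if vert else [y0,y0+.2,.2,-.69,-.4]):
    for pd in (40,50,55,60,70):
      for fl in (0,1):
        M=rotm(hd,np.radians(pd),vert,fl)
        r=[(n,ik(tcp(g,M)-b*M[:,2],rv(M))) for n,g,b in pts]
        print(vert,round(hd,2),pd,fl,' '.join(n if q is not None else '-' for n,q in r), next((np.round(q,2).tolist() for n,q in r if q is not None),''))
E
```

```text
[0.47492483 0.1793212  0.14412172] [0.56652428 0.16427565 0.29023777] [0.62032061 0.15543941 0.02      ]
True -0.16 40 0 pre bar mid end ret [0.69, -0.12, -1.16, -0.14, -0.62, 2.21]
True -0.16 40 1 pre bar mid end ret [0.69, -0.12, -1.16, -0.14, -0.62, -0.93]
True -0.16 50 0 pre bar mid end ret [0.57, -0.16, -1.0, 0.17, -0.44, 2.17]
True -0.16 50 1 pre bar mid end ret [0.57, -0.16, -1.0, 0.17, -0.44, -0.97]
True -0.16 55 0 pre bar mid end ret [0.51, -0.15, -0.91, 0.31, -0.36, 2.15]
True -0.16 55 1 pre bar mid end ret [0.51, -0.15, -0.91, 0.31, -0.36, -1.0]
True -0.16 60 0 pre bar mid end ret [0.45, -0.12, -0.82, 0.43, -0.29, 2.12]
True -0.16 60 1 pre bar mid end ret [0.45, -0.12, -0.82, 0.43, -0.29, -1.02]
True -0.16 70 0 pre bar mid end ret [0.35, -0.03, -0.64, 0.65, -0.17, 2.06]
True -0.16 70 1 pre bar mid end ret [0.35, -0.03, -0.64, 0.65, -0.17, -1.08]
True 0.14 40 0 - - mid end ret [0.24, -0.08, -1.18, -0.4, -0.08, 1.64]
True 0.14 40 1 - - mid end ret [0.24, -0.08, -1.18, -0.4, -0.08, -1.5]
True 0.14 50 0 pre bar mid end ret [0.3, -0.31, -1.12, 0.07, -0.11, 1.7]
True 0.14 50 1 p
[... 4403 characters left out ...]
4]
False -0.4 40 1 pick prep place prepl [-1.03, 0.6, -1.06, -0.85, 0.47, 2.7]
False -0.4 50 0 pick prep place prepl [-0.98, 0.49, -0.92, -0.45, 0.36, -0.46]
False -0.4 50 1 pick prep place prepl [-0.98, 0.49, -0.92, -0.45, 0.36, 2.68]
False -0.4 55 0 pick prep place prepl [-0.95, 0.46, -0.84, -0.27, 0.31, -0.47]
False -0.4 55 1 pick prep place prepl [-0.95, 0.46, -0.84, -0.27, 0.31, 2.67]
False -0.4 60 0 pick prep place prepl [-0.93, 0.46, -0.75, -0.1, 0.25, -0.47]
False -0.4 60 1 pick prep place prepl [-0.93, 0.46, -0.75, -0.1, 0.25, 2.68]
False -0.4 70 0 pick prep place prepl [-0.88, 0.48, -0.57, 0.2, 0.16, -0.45]
False -0.4 70 1 pick prep place prepl [-0.88, 0.48, -0.57, 0.2, 0.16, 2.69]
```

```bash
python3 - <<'E'
from h import *
M=rotm(V['yaw'],np.radians(50),True,0);b=bar(.2175)
movep(tcp(b,M)-.1*M[:,2],rv(M))
s=get_state();f=grab_frame('wrist');T=np.eye(4);T[:3,:3]=R.from_rotvec(s['eef_rot']).as_matrix();T[:3,3]=s['position']
C=T@np.array(f['T_tool_cam']);f['cam_to_world']=C
im=f['img'][...,::-1].copy()
fh=np.array([-np.sin(V['yaw']),np.cos(V['yaw']),0])
for t in(-.049,0,.049):cv2.circle(im,tuple(proj(f,b+t*fh).astype(int)),4,(0,255,0),1)
cv2.imwrite('pics/w1.png',im);print(s['clock'],s['contact_force'])
for r in tip_of('wrist','lid_bar'):print(r)
print(proj(f,b))
E
```

```text
2.8917 [0.74477105 0.26303382 0.37930768]
{'centre': [290.3, 209.9], 'score': 0.85}
[283.5952802  203.79798367]
```

View pics/w1.png

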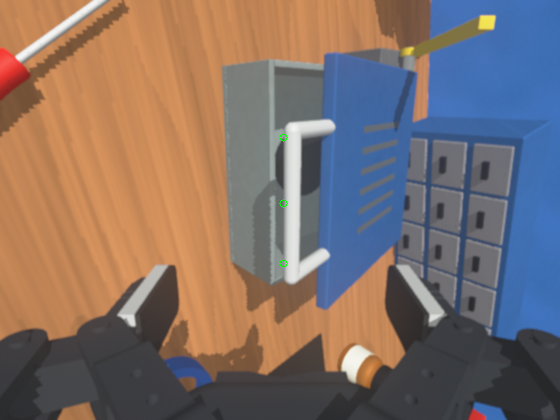

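The wrist view shows the bar from (292,130) to (292,278). My prediction lies about 8 px (≈5 mm) to its left, which is well inside the opening, so I'll shift by that, grip and fold.

```bash
python3 - <<'E'
from h import *
M=rotm(V['yaw'],np.radians(50),True,0);b=bar(.2175)
up=np.array([np.cos(V['yaw'])*np.sin(.873),np.sin(V['yaw'])*np.sin(.873),np.cos(.873)])
b=b+.005*up
p=get_state()
print('hit',move_l(tcp(b,M),velocity=.1,until_force=12))
grab(30)
s=get_state();print(s['finger_gap'],s['grasp_force'],s['contact_force'],s['position'])
# lid angle from grasp height
g=s['position']-GO*M[:,2]; rel=g-V['h'];print('lid est',np.arctan2(rel[2],-(rel[0]*np.cos(V['yaw'])+rel[1]*np.sin(V['yaw'])))-.0222)
for a in np.linspace(.3,V['ptr'],8):
    move_l(tcp(bar(a),M),velocity=.08)
s=get_state();print(s['finger_gap'],s['contact_force'],s['clock'],s['position'],tcp(bar(V['ptr']),M))
save('scene','s2.png');save('top','t2.png')
E
cat > run2.py <<'E'
from fit import *
F={};LB={};PB={}
bl=lambda m:cv2.GaussianBlur(m.astype(float),(0,0),1.2)
ob=None
for c in ['scene','top']:
    f=grab_frame(c);F[c]=f
    m=silhouettes(c,'lamp_lid');print([(round(r['score'],2),int(r['mask'].sum()),np.round(r['centre'])) for r in m]);LB[c]=bl(m[0]['mask'])
    y=cv2.inRange(cv2.cvtColor(f['img'],cv2.COLOR_RGB2HSV),(22,120,90),(35,255,255))>0
    r=np.zeros_like(y)
    if c=='scene': r[128:185,345:385]=1
    else: r[130:182,150:190]=1
    PB[c]=bl(y&r)
def cost(v,lo=True):
    h=np.array([v[0],v[1],.08]);e=0
    for c in F:
        b=hull(F[c],boxpts(h,axes(v[2],v[4]),(-.17,0),(.128,.138),(-.006,.006)));e+=((b-PB[c])**2).sum()/PB[c].sum()
        a=hull(F[c],boxpts(h,axes(v[2],v[3]),(-.22,0),(-.11,.11),(0,.012)));e+=2*((a-LB[c])**2).sum()/LB[c].sum()
    return e
x0=np.array([.7338,.1368,-.1628,.87,.87])
r=minimize(cost,x0,method='Nelder-Mead',options=dict(initial_simplex=x0+np.vstack([np.zeros(5),np.diag([.01,.01,.05,.1,.1])]),maxiter=300))
print(r.fun,r.x)
v=r.x;h=np.array([v[0],v[1],.08]);vis=[]
for c,(u0,v0) in {'scene':(260,70),'top':(130,110)}.items():
    im=cv2.resize(F[c]['img'][v0:v0+140,u0:u0+133,::-1],None,fx=3,fy=3,interpolation=cv2.INTER_CUBIC)
    for A,a in((v[3],((-.22,0),(-.11,.11),(0,.012))),(v[4],((-.17,0),(.128,.138),(-.006,.006)))):
        p=np.array([proj(F[c],q) for q in boxpts(h,axes(v[2],A),*a)],np.float32)
        cv2.polylines(im,[((cv2.convexHull(p)-[u0,v0])*3).astype(int)],True,(0,255,0),1)
    vis.append(im)
cv2.imwrite('pics/fit2.png',np.hstack(vis))
E
```

```text
hit False
0.0009658131089443505 0.9120301902294159 [-2.11208029  0.01446689  0.91906961] [0.49047517 0.17662701 0.13255802]
lid est 0.23155696723574098
-0.0003242769578761675 [ 0.52592009 -0.92499249  0.24108587] 8.2667 [0.57871418 0.16220787 0.27571551] [0.5786795  0.16227911 0.27576766]
```

The fingers shut fully, so I missed the bar. I'll look from the scene camera.

```bash
python3 - <<'E'
import cv2,numpy as np
a=cv2.imread('pics/s2.png')[70:250,230:420];b=cv2.imread('pics/t2.png')[110:290,130:320]
cv2.imwrite('pics/m2.png',cv2.resize(np.hstack([a,b]),None,fx=2.1,fy=2.1,interpolation=cv2.INTER_CUBIC))
E
```

```text
(no output)
```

View pics/m2.png

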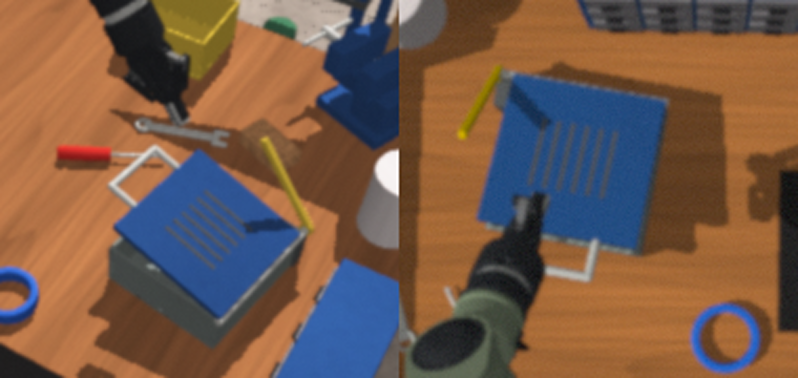

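The lid is untouched. Triangulate the bar from scene (293.5,148.7) and top (199.7,238.7).

```bash
python3 - <<'E'
from h import *
fs=[grab_frame('scene'),grab_frame('top')];px=[(293.5,148.7),(199.7,238.7)]
A=[];B=[]
for f,p in zip(fs,px):
    o,d=ray(f,p);d/=np.linalg.norm(d);Pm=np.eye(3)-np.outer(d,d);A.append(Pm);B.append(Pm@o)
x=np.linalg.lstsq(np.vstack(A),np.hstack(B),rcond=None)[0];print('bar tri',x,[proj(f,x) for f in fs])
for a in(.15,.2175,.25): print(a,bar(a),[np.round(proj(f,bar(a)),1) for f in fs])
# TCP check: where the fingers show in both images
s=get_state();print(s['position'],[np.round(proj(f,s['position']),1) for f in fs])
E
```

```text
bar tri [0.47343969 0.1816872  0.14631324] [array([293.09537589, 148.74013401]), array([199.43048312, 238.28766596])]
0.15 [0.47124662 0.17992536 0.12628092] [array([292.1, 152.9]), array([201.1, 239.2])]
0.2175 [0.47492483 0.1793212  0.14412172] [array([293.1, 149.8]), array([200.4, 237.8])]
0.25 [0.47711758 0.17896103 0.15261254] [array([293.7, 148.4]), array([200.1, 237. ])]
[0.57809574 0.16221464 0.27510892] [array([320.9, 136.2]), array([200.3, 196.9])]
```

The model agrees with the triangulation, so something went wrong at closing. I'll retry and look with the wrist camera before gripping, coming in over the top.

```bash
python3 - <<'E'
from h import *
M=rotm(V['yaw'],np.radians(50),True,0);b=np.array([.474,.1805,.146])
let_go()
move_l(tcp(bar(.87),M)-.14*M[:,2],velocity=.2)
move_l(tcp(b,M)-.1*M[:,2],velocity=.2)
print(move_l(tcp(b,M),velocity=.1,until_force=12))
s=get_state();f=grab_frame('wrist');T=np.eye(4);T[:3,:3]=R.from_rotvec(s['eef_rot']).as_matrix();T[:3,3]=s['position']
f['cam_to_world']=T@np.array(f['T_tool_cam']);im=f['img'][...,::-1].copy()
cv2.circle(im,tuple(proj(f,b).astype(int)),5,(0,255,0),1);cv2.circle(im,tuple(proj(f,s['position']).astype(int)),5,(255,0,255),1)
print(np.round(f['T_tool_cam'],3),f['fx'],s['clock'],s['finger_gap'],proj(f,b),proj(f,s['position']))
cv2.imwrite('pics/w2.png',im)
E
```

```text
False
[[-0.001 -0.959 -0.285  0.073]
 [ 1.    -0.001 -0.001 -0.002]
 [ 0.001 -0.285  0.959 -0.172]
 [ 0.     0.     0.     1.   ]] 352.4097106375697 12.3417 1.0004062958421929 [286.06550195 260.85322204] [286.18976846 245.0944746 ]
```

View pics/w2.png

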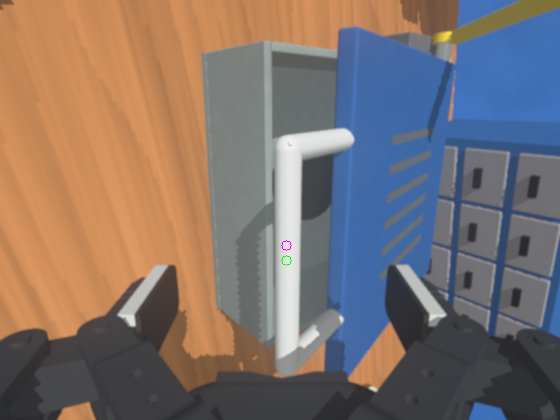

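The wrist view shows the bar from (288,145) to (288,365). It lies about 15 mm deeper than the grasp point, since its middle is near the TCP mark at row 245. I'll go 14 mm deeper and then close.

```bash
python3 - <<'E'
from h import *
M=rotm(V['yaw'],np.radians(50),True,0)
p=get_state()['position']
print(move_l(p+.014*M[:,2],velocity=.06,until_force=8))
grab(30)
s=get_state();print(s['finger_gap'],s['grasp_force'],s['contact_force'],s['position'],s['clock'])
if s['finger_gap']<.05:
    let_go();s=get_state();print(s['position'],s['contact_force'])
f=grab_frame('wrist');cv2.imwrite('pics/w3.png',f['img'][...,::-1])
E
```

```text
False
0.12187932421161429 30.7155579328537 [-0.60447327 -0.54700999  0.56695643] [0.49518994 0.17731627 0.12152936] 13.4333
```

Gripped (gap 0.12). Fold up along the arc, watching the force.

```bash
python3 - <<'E'
from h import *
p=get_state()['position'];d=p-bar(.2175)
for a in np.linspace(.2175,V['ptr'],9)[1:]:
    move_l(d+bar(a),velocity=.08)
    s=get_state();print(round(a,3),np.round(s['contact_force'],1),round(s['finger_gap'],3),np.round(s['position']-d-bar(a),4))
    if np.linalg.norm(s['contact_force'])>40: break
print(s['clock'])
E
python3 run2.py
```

```text
0.299 [-0.2  0.8  1. ] 0.123 [-0.0001 -0.      0.0001]
0.381 [-2.1  0.3  2.4] 0.121 [-0.0003  0.     -0.0002]
0.462 [-5.7  0.9  4.1] 0.123 [-0.0006  0.     -0.0002]
0.544 [-8.1  1.   4.2] 0.121 [-0.0004  0.      0.0001]
0.626 [-7.2  1.1  4.9] 0.121 [-0.0001 -0.      0.0005]
0.707 [-4.6  1.   4. ] 0.123 [ 0.0006 -0.0002  0.001 ]
0.789 [-2.4 -0.6  2.4] 0.122 [ 0.0009 -0.0004  0.0011]
0.87 [-0.6 -1.3  2.5] 0.12 [ 0.0005 -0.0003  0.0005]
16.8917
[(0.74, 3816, array([337., 172.])), (0.26, 442, array([234., 202.]))]
[(0.8, 3865, array([214., 170.]))]
0.5913830409567273 [ 0.73361006  0.13753799 -0.15168512  0.88095887  0.89151069]
```

View pics/fit2.png

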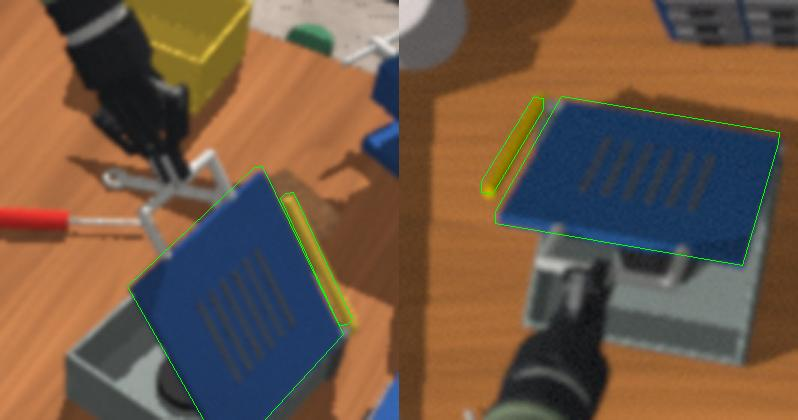

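In both views the lid's edge and the pointer run parallel (0.88 against 0.89). I'll release, back out and re-check.

```bash
python3 - <<'E'
from h import *
M=rotm(V['yaw'],np.radians(50),True,0)
let_go();p=get_state()['position']
print(move_l(p-.12*M[:,2],velocity=.1,until_force=10))
sleep(.3);s=get_state();print(s['clock'],s['contact_force'])
q=s['q'];q=q.copy();q[0]-=.9;set_joints(q)
E
python3 run2.py
python3 - <<'E'
from h import *
# disc & cap pixel estimates
for c in('scene','top'):
    f=grab_frame(c)
    for n,z in(('disc',.02),('red_cap',.003)):
        for r in tip_of(c,n): print(c,n,np.round(r['centre'],1),round(r['score'],2),np.round(onz(f,r['centre'],z),4))
    print(proj(f,disc()))
    r=f['img'].astype(int);m=((r[...,0]>120)&(r[...,1]<60)&(r[...,2]<60)).astype(np.uint8)
    n,l,st,ce=cv2.connectedComponentsWithStats(m)
    print([(np.round(ce[i],1),st[i,4],np.round(onz(f,ce[i],.025)[:2],4)) for i in range(1,n) if 100<st[i,4]<900])
    if c=='scene':cv2.imwrite('pics/s5.png',cv2.resize(f['img'][60:270,180:460,::-1],None,fx=2.8,fy=2.8))
E
```

```text
False
19.4583 [-0.16346397 -0.61739303 -0.18964498]
[(0.98, 3726, array([338., 172.]))]
[(0.92, 3980, array([213., 170.]))]
0.5954585841533966 [ 0.73334839  0.13746741 -0.15083064  0.88252452  0.89291998]
scene disc [323.9 192.3] 0.61 [0.6153 0.163  0.02  ]
scene red_cap [187.1 375.8] 0.84 [ 0.5863 -0.5777  0.003 ]
scene red_cap [248.3 274.1] 0.58 [ 0.5588 -0.2368  0.003 ]
scene red_cap [280.8 296.1] 0.35 [ 0.6843 -0.247   0.003 ]
[324.1638934  194.33894724]
[(array([213.6,  31.4]), np.int32(205), array([-0.3088,  0.7609])), (array([269.3, 143. ]), np.int32(121), array([0.3245, 0.2627])), (array([199.4, 305.2]), np.int32(287), array([ 0.4993, -0.4043])), (array([149.3, 348. ]), np.int32(259), array([ 0.4575, -0.5758])), (array([185.9, 374.1]), np.int32(338), array([ 0.5875, -0.5778]))]
top red_cap [450.1 207.4] 0.83 [ 0.5838 -0.5759  0.003 ]
top red_cap [451.2 250.8] 0.69 [ 0.4487 -0.5777  0.003 ]
top red_cap [394.7 234.7] 0.67 [ 0.4959 -0.4025  0.003 ]
[215.65975344 191.48091177]
[(array([451.1, 207.1]), np.int32(301), array([ 0.5828, -0.5711])), (array([396. , 234.3]), np.int32(308), array([ 0.4967, -0.4011])), (array([450. , 249.8]), np.int32(241), array([ 0.4518, -0.5662])), (array([173.8, 290.4]), np.int32(211), array([0.3158, 0.2741]))]
```

View pics/fit2.png

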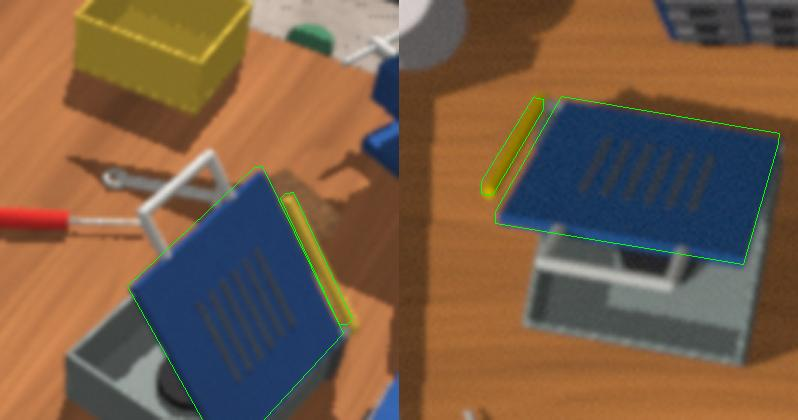

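The lid stays in line (0.8825 against 0.893). Next is the cap: approach tilted at 52° and check with the wrist camera.

```bash
cat >> h.py <<'E'
V=dict(h=np.array([.7335,.1373,.08]),yaw=-.155,ptr=.88)
PIT=np.radians(52)
def wrist():
    s=get_state();f=grab_frame('wrist');T=np.eye(4);T[:3,:3]=R.from_rotvec(s['eef_rot']).as_matrix();T[:3,3]=s['position']
    f['cam_to_world']=T@np.array(f['T_tool_cam']);return f
E
python3 - <<'E'
from h import *
cap=np.array([.498,-.4027,.003]);M=rotm(-.68,PIT,False,0)
g=cap+[0,0,.036]
movep(tcp(g,M)-.13*M[:,2],rv(M))
f=wrist();im=f['img'][...,::-1].copy()
hsv=cv2.cvtColor(f['img'],cv2.COLOR_RGB2HSV);m=(cv2.inRange(hsv,(0,150,60),(8,255,255))|cv2.inRange(hsv,(172,150,60),(180,255,255)))
n,l,st,ce=cv2.connectedComponentsWithStats(m)
print([(np.round(ce[i],1).tolist(),st[i].tolist()) for i in range(1,n) if st[i,4]>200])
th=np.linspace(0,2*np.pi,40)
for r,z in((.03,0),(.03,.012),(.022,.045)):
    pts=np.array([proj(f,cap+[r*np.cos(t),r*np.sin(t),z]) for t in th]);cv2.polylines(im,[pts.astype(int)],True,(0,255,0),1)
    print(pts.min(0),pts.max(0))
print(get_state()['clock'],tip_of('wrist','red_cap'),proj(f,cap))
cv2.imwrite('pics/w4.png',im)
E
```

```text
[([279.1, 174.2], [245, 136, 69, 80, 4377]), ([121.4, 218.1], [92, 188, 64, 64, 3156]), ([217.0, 263.0], [194, 239, 48, 51, 1910]), ([313.6, 325.4], [207, 252, 199, 140, 17142]), ([45.9, 303.7], [0, 262, 119, 79, 5729]), ([170.0, 342.4], [159, 310, 23, 59, 547])]
[248.41745004 136.87886017] [316.12648786 183.14889927]
[247.65920512 147.42018909] [316.91531312 193.10800151]
[255.22217981 186.00740643] [309.36531152 217.79981546]
23.5417 [{'centre': [216.8, 249.9], 'score': 0.89}, {'centre': [127.4, 202.6], 'score': 0.69}, {'centre': [280.6, 159.6], 'score': 0.64}] [282.22206815 161.81534981]
```

View pics/w4.png

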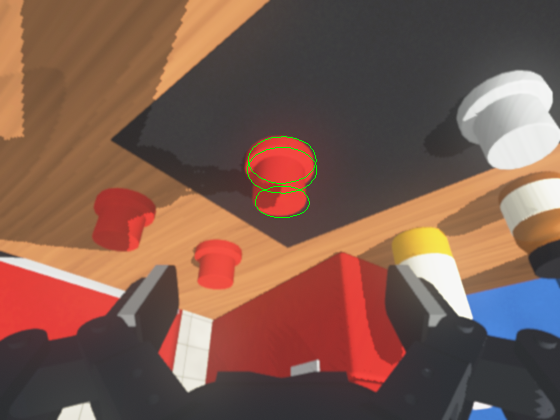

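The wrist picture is upside down, because the camera is under the tool. The target cap on the mat at (280,175) matches the overlay to within 2 px. The other two red caps, at (124,218) and (217,263), lie off the mat. Picking it.

```bash
python3 - <<'E'
from h import *
cap=np.array([.498,-.4027,.003]);M=rotm(-.68,PIT,False,0)
t=cap+[0,0,.036]+.022*M[:,2]-.0018*M[:,1]
print(move_l(t,velocity=.1,until_force=8))
grab(35)
s=get_state();print(s['finger_gap'],s['grasp_force'],s['contact_force'],s['position'],s['clock'])
move_l(s['position']+[0,0,.12],velocity=.1)
s2=get_state();print(s2['finger_gap'],s2['grasp_force'],s2['contact_force'],s2['clock'])
f=wrist();im=f['img'][...,::-1].copy()
c=s2['position']-s['position']+cap-.0018*M[:,1]
for r,z in((.03,0),(.03,.012),(.022,.045)):
    pts=np.array([proj(f,c+[r*np.cos(t),r*np.sin(t),z]) for t in np.linspace(0,6.3,40)]);cv2.polylines(im,[pts.astype(int)],True,(0,255,0),1)
cv2.imwrite('pics/w5.png',im)
np.save('d.npy',M.T@(c-s2['position']))
print(np.load('d.npy'))
E
```

```text
False
0.42998653922843316 33.220246131531894 [-4.41667369  1.46409945  5.72456611] [ 0.50730486 -0.41300474  0.02236302] 25.625
-0.001980030659618944 0.0 [ 0.09619442 -0.467441    0.33262213] 26.9833
[0.02272844 0.00036186 0.00681462]
```

View pics/w5.png

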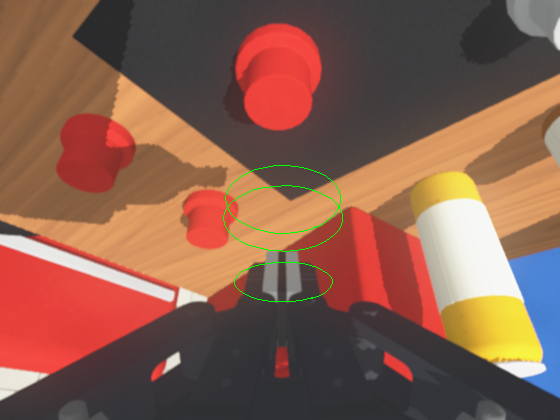

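The gap was only 0.43, so the grip was short of the cap's middle and it slipped out. The cap still stands upright on the mat at (278,75). I'll relocate it and go deeper.

```bash
cat > capfit.py <<'E'
from fit import *
def capmask(f,c,z0):
    p=[proj(f,[c[0]+r*np.cos(t),c[1]+r*np.sin(t),z0+z]) for r,z in((.03,0),(.03,.012),(.022,.045)) for t in np.linspace(0,6.283,40)]
    A=np.array(p[:80],np.float32);B=np.array(p[80:],np.float32)
    q=np.array([proj(f,[c[0]+.022*np.cos(t),c[1]+.022*np.sin(t),z0+.012]) for t in np.linspace(0,6.283,40)],np.float32)
    m=np.zeros((420,560),np.uint8)
    for h in(A,np.vstack([B,q])): cv2.fillConvexPoly(m,np.round(cv2.convexHull(h)*16).astype(np.int32),255,cv2.LINE_AA,4)
    return m/255.
def redcomp(f,px):
    hsv=cv2.cvtColor(f['img'],cv2.COLOR_RGB2HSV);m=cv2.inRange(hsv,(0,150,60),(8,255,255))|cv2.inRange(hsv,(172,150,60),(180,255,255))
    n,l,st,ce=cv2.connectedComponentsWithStats(m);k=l[int(px[1]),int(px[0])];return l==k
def locate(f,px,c0,z0=.003):
    m=redcomp(f,px).astype(float)
    r=minimize(lambda c:((capmask(f,c,z0)-m)**2).sum()/m.sum(),c0,method='Nelder-Mead',options=dict(initial_simplex=np.array(c0)+np.array([[0,0],[.01,0],[0,.01]])))
    return r.x,r.fun
E
python3 - <<'E'
from capfit import *
f=wrist();print(locate(f,(278,75),[.503,-.407]))
for c,px in(('scene',(199,305)),('top',(396,234))):
    g=grab_frame(c);print(c,redcomp(g,px).sum(),locate(g,px,[.498,-.403]))
E
```

```text
(array([ 0.49136487, -0.40381732]), np.float64(0.04238658446753369))
scene 400 (array([ 0.49376709, -0.40512441]), np.float64(0.023695924644367553))
top 224055 (array([-0.0249718 , -0.10056919]), np.float64(0.9981512330342696))
```

```bash
python3 - <<'E'
from capfit import *
g=grab_frame('scene');g['img']=cv2.imread('pics/scene0.png')[...,::-1].copy();print(locate(g,(200,306),[.498,-.403]))
g=grab_frame('top');
for n in (0,1):
    if n==0: g2=dict(g);g2['img']=cv2.imread('pics/top0.png')[...,::-1].copy()
    else: g2=g
    m=redcomp(g2,(396,236));print(m.sum(),locate(g2,(396,236),[.497,-.402]))
E
```

```text
(array([ 0.49787679, -0.40560269]), np.float64(0.02782801162162557))
368 (array([ 0.49718209, -0.40499613]), np.float64(0.02332225899737559))
224060 (array([ 0.460125  , -0.36653125]), np.float64(0.9983604073893675))
```

The cap hardly moved: it's now about (.493,-.4045). Most likely the pads only reached the top rim of the grip, so I'll go about 6 mm deeper along the tool and grip firmly.

```bash
python3 - <<'E'
from capfit import *
c=np.array([.4928,-.4045,.003]);M=rotm(-.68,PIT,False,0)
let_go()
t=c+[0,0,.035]+.029*M[:,2]
move_l(t-.08*M[:,2],velocity=.2)
f=wrist();m=redcomp(f,proj(f,c+[0,0,.02]));print(m.sum());x,e=locate(f,proj(f,c+[0,0,.02]),c[:2]);print(x,e)
if e<.1:c[:2]=x
t=c+[0,0,.035]+.029*M[:,2]
move_l(t-.06*M[:,2],velocity=.1)
print(move_l(t,velocity=.06,until_force=8))
grab(80)
s=get_state();print(s['finger_gap'],s['grasp_force'],s['contact_force'],s['position'],t,s['clock'])
move_l(s['position']+[0,0,.02],velocity=.05)
s2=get_state();print(s2['finger_gap'],s2['grasp_force'],s2['contact_force'],s2['clock'])
np.save('c.npy',c);np.save('d.npy',M.T@(c-s['position']));print(np.load('d.npy'))
E
```

```text
6760
[ 0.49088015 -0.40347317] 0.046814309016331906
False
0.4583030299306071 79.4185874518007 [-3.59248601  2.5259904   7.15963637] [ 0.50506458 -0.41480855  0.01606931] [ 0.50476307 -0.41469975  0.01514769] 30.6667
0.4553331751166053 80.44166218140163 [ 0.21188168  0.20880515 -2.95558059] 31.2333
[ 0.02235421 -0.00010498 -0.00087983]
```

Held: gap 0.455, and the load shows. I'll lift, swing to a pre-place pose in front of the box, and fit the cap's pose in the hand numerically.

```bash
python3 - <<'E'
from capfit import *
M=rotm(-.68,PIT,False,0);d=np.load('d.npy')
s=get_state();move_l(s['position']+[0,0,.13],velocity=.2)
N=rotm(V['yaw'],PIT,False,0);D=disc();print('disc',D)
# M.T@(c-p)=d -> with new M: c-p = N@d
T=D-N@d
for b in(.26,.22,.18):
    q=T-b*N[:,2]
    if ik(q,rv(N)) is not None: break
print('back',b,q);movep(q,rv(N))
s=get_state();print(s['finger_gap'],s['grasp_force'],s['contact_force'],s['clock'])
f=wrist();cv2.imwrite('pics/w6.png',f['img'][...,::-1])
c=s['position']+N@d
m0=redcomp(f,proj(f,c+[0,0,.03]));print('red px',m0.sum(),'pred px',proj(f,c))
m0=m0.astype(float)
ax=N[:,1];hd=np.array([np.cos(V['yaw']),np.sin(V['yaw']),0])
def pm(v):
    Rt=R.from_rotvec(ax*v[3]+hd*v[4]).as_matrix();cc=c+v[0]*hd+v[1]*ax+v[2]*np.array([0,0,1])
    ring=lambda r,z:np.array([proj(f,cc+Rt@np.array([r*np.cos(t),r*np.sin(t),z])) for t in np.linspace(0,6.283,40)],np.float32)
    m=np.zeros((420,560),np.uint8)
    for h in((ring(.03,0),ring(.03,.012)),(ring(.022,.012),ring(.022,.045))): cv2.fillConvexPoly(m,np.round(cv2.convexHull(np.vstack(h))*16).astype(np.int32),255,cv2.LINE_AA,4)
    return m/255.
cost=lambda v:((pm(v)-m0)**2).sum()/m0.sum()
r=minimize(cost,np.zeros(5),method='Nelder-Mead',options=dict(initial_simplex=np.vstack([np.zeros(5),np.diag([.008,.008,.008,.15,.15])]),maxiter=600))
print('fit fwd,lat,up,pitch,roll',np.round(r.x,4),r.fun,cost(np.zeros(5)))
for c_,n in(('wrist','disc'),('scene','disc')):
    if c_=='scene':f2=grab_frame('scene')
    else:f2=f
    for t in tip_of(c_,n): print(c_,t['score'],np.round(onz(f2,t['centre'],.02),4))
E
```

```text
disc [0.61987867 0.15505371 0.02      ]
back 0.26 [0.47968128 0.17706628 0.2379521 ]
0.46032300141897664 80.52497411496006 [ 0.79149481 -0.2036355  -1.93213727] 34.125
red px 12956 pred px [280.5728435 208.6354849]
fit fwd,lat,up,pitch,roll [ 0.0067  0.0005 -0.0046  0.011  -0.0196] 0.02224345280551487 0.11905446393608082
wrist 0.94 [0.6159 0.1507 0.02  ]
scene 0.93 [0.6257 0.1584 0.02  ]
```

The cap sits upright in the hand (tilt ≈0.02). The wrist fit puts it 6.7 mm forward, which I'll cross-check with the scene camera before entering.

```bash
python3 - <<'E'
from capfit import *
N=rotm(V['yaw'],PIT,False,0);d=np.load('d.npy');s=get_state();c=s['position']+N@d
hd=np.array([np.cos(V['yaw']),np.sin(V['yaw']),0])
for cam in('scene','top'):
    g=grab_frame(cam)
    hsv=cv2.cvtColor(g['img'],cv2.COLOR_RGB2HSV);m=cv2.inRange(hsv,(0,150,60),(8,255,255))|cv2.inRange(hsv,(172,150,60),(180,255,255))
    n,l,st,ce=cv2.connectedComponentsWithStats(m)
    for up in(0,-.0045):
        p=proj(g,c+[0,0,.025]);k=min(range(1,n),key=lambda i:np.linalg.norm(ce[i]-p)+1000*(st[i,4]<40))
        x,e=locate(g,np.argwhere(l==k)[0][::-1],c[:2],c[2]+up);dd=np.append(x-c[:2],0);print(cam,p,ce[k],st[k,4],'fwd',dd@hd,'lat',dd@N[:,1],e)
E
```

```text
scene [290.65322188 125.23229173] [292.15517241 128.18965517] 290 fwd 0.006038277375126286 lat -0.0003270072548943672 0.19705147887417307
scene [290.65322188 125.23229173] [292.15517241 128.18965517] 290 fwd 0.002388074706198434 lat 0.004271715888230688 0.19111811107133864
top [194.01804793 242.12685378] [194.14164306 240.32011331] 353 fwd 0.0018819169232174593 lat 0.0013307464433214183 0.28689336091043655
top [194.01804793 242.12685378] [194.14164306 240.32011331] 353 fwd 0.0024556363556649265 lat 0.0022459362758645487 0.27760697835763753
```

I'll take forward +4 mm, up -3 mm. Enter under the lid and lower until contact.

```bash
python3 - <<'E'
from capfit import *
N=rotm(V['yaw'],PIT,False,0);d=np.load('d.npy')
hd=np.array([np.cos(V['yaw']),np.sin(V['yaw']),0])
T=disc()-(N@d+.004*hd+.001*N[:,1]+[0,0,-.003])
print(move_l(T+[0,0,.015],velocity=.1,until_force=12));s=get_state();print(s['clock'],s['contact_force'],s['grasp_force'],s['position']-T)
sleep(.2);s=get_state();f0=s['contact_force']
hit=move_l(T-[0,0,.008],velocity=.015,until_force=4)
s=get_state();print(hit,s['clock'],s['contact_force']-f0,s['position']-T,s['finger_gap'])
f=wrist();cv2.imwrite('pics/w7.png',f['img'][...,::-1])
for t in tip_of('wrist','disc'): print('disc',t['score'],onz(f,t['centre'],.02))
c=disc()
try:print('cap wrist',locate(f,proj(f,c+[0,0,.03]),c[:2],.02))
except Exception as e:print(e)
g=grab_frame('scene');cv2.imwrite('pics/s7.png',g['img'][...,::-1])
g=grab_frame('top');cv2.imwrite('pics/t7.png',g['img'][...,::-1])
print('disc model',c)
E
```

```text
False
37.0083 [ 0.06990714 -0.18014198 -1.25549442] 80.52559234318323 [2.77126866e-06 1.40840783e-04 1.53494088e-02]
True 38.3083 [-1.19995267 -0.94778648  5.39556843] [-7.52988338e-05  3.10688563e-05 -2.95799666e-03] 0.4553124700134979
cap wrist (array([0.6172644 , 0.15522863]), np.float64(0.09674820699617794))
disc model [0.61987867 0.15505371 0.02      ]
```

Contact came right at the nominal height. I'll measure the cap's centring against the disc rim numerically in the wrist picture.

```bash
python3 - <<'E'
from capfit import *
f=wrist();D=disc();img=cv2.cvtColor(f['img'],cv2.COLOR_RGB2GRAY);hsv=cv2.cvtColor(f['img'],cv2.COLOR_RGB2HSV)
ctr=np.array([.6173,.1552])
for t in np.radians(np.arange(0,360,20)):
    row=''
    for r in np.arange(.022,.064,.003):
        p=proj(f,[ctr[0]+r*np.cos(t),ctr[1]+r*np.sin(t),.02]);u,v=np.round(p).astype(int)
        if not(0<=u<560 and 0<=v<420): row+='   .';continue
        row+=('%4d'%img[v,u]) if hsv[v,u,1]<140 else '   R'
    print(int(np.degrees(t)+.5),row)
print(silhouettes.__name__,get_state()['clock'])
E
```

```text
0    R   R   R   R   R   R   R   R   R   R   R   R   R   R
20    R   R   R   R   R   R   R   R   R   R   R   R  70  62
40    R   R   R   R   R   R 169 184 185 123 120 119 119 120
60    R   R   R   R   R  74 117 120 120 120 120 119 120 119
80    R   R   R  79  75  75  89 120 119 119 120 119 119 118
100    R   R   R  76  76  76  75 121 120 121 120 120 121 120
120    R   R   R  78  78  79  78  78 182 123 121 123 151 186
140    R   R   R  89  80  80  80 163 188 191 191 197 183 158
160    R   R   R  96  80 118 188 191 193 198 161 158 157 156
180    R   R   R   R  79 149 186 190 191 197 161 158 158 158
200    R   R   R  87  76  77  77 174 188 191 193 197 173 159
220    R   R   R  68  63  64  65  64  77 118 119 133 182 188
240    R   R   R  62  62  62  63 117 117 117 119 118 117 115
260    R   R   R  71  62  62  68 117 118 117 118 117 118 119
280    R   R   R   R   R  63  98 118 118 118 124 165 182 183
300    R   R   R   R   R   R 154 186 185 185 186 185 185 186
320    R   R   R   R   R   R   R   R   R   R   R  73  63  65
340    R   R   R   R   R   R   R   R   R   R   R   R   R   R
call 38.5583
```

The near rim is hidden by the front wall's top edge: a straight light strip, starting 36.5 mm from the fitted cap centre. I'll use that wall edge and the scene view of the disc instead.

```bash
python3 - <<'E'
from capfit import *
f=wrist();D=disc();hd=np.array([np.cos(V['yaw']),np.sin(V['yaw']),0]);lat=np.array([-hd[1],hd[0],0])
ctr=np.array([.6173,.1552,.02]);C=f['cam_to_world'][:3,3];print('cam',C)
for nm,b in(('in',.099),('out',.105)):
    w=D-b*hd;w[2]=.08;p=onz(f,proj(f,w),.02);print(nm,'pred edge behind ctr:',-(p-ctr)@hd)
g=cv2.cvtColor(f['img'],cv2.COLOR_RGB2GRAY)
print([int(g[tuple(np.round(proj(f,ctr-r*hd)).astype(int)[::-1])]) for r in np.arange(.030,.060,.0015)])
# lateral: cap vs inner side walls is fixed; cap column extent versus predicted at disc
m=redcomp(f,proj(f,D+[0,0,.03]));pm=capmask(f,D[:2],.02)>.5
for n,a in(('seen',m),('pred at disc',pm)):
    v,u=np.nonzero(a);print(n,a.sum(),u.min(),u.max(),v.min(),v.max())
s=grab_frame('scene');im=s['img']
m=redcomp(s,proj(s,D+[0,0,.04]));print('scene red',m.sum(),proj(s,D+[0,0,.04]))
hs=cv2.cvtColor(im,cv2.COLOR_RGB2HSV);rm=(cv2.inRange(hs,(0,150,60),(8,255,255))|cv2.inRange(hs,(172,150,60),(180,255,255)));sub=rm[165:225,295:350];v,u=np.nonzero(sub);print('scene red px',len(u),u.min()+295 if len(u) else 0,u.max()+295 if len(u) else 0,v.min()+165 if len(u) else 0,v.max()+165 if len(u) else 0)
pm=capmask(s,D[:2],.02)>.5;v,u=np.nonzero(pm);print('pred',u.min(),u.max(),v.min(),v.max())
gr=cv2.cvtColor(im,cv2.COLOR_RGB2GRAY)
print(gr[176:216:2,300:344:2])
E
```

```text
cam [0.47140448 0.17786416 0.12231956]
in pred edge behind ctr: 0.02381686609906081
out pred edge behind ctr: 0.03832357015754478
[113, 82, 80, 80, 111, 175, 187, 189, 190, 190, 192, 194, 198, 188, 162, 158, 158, 158, 158, 158]
seen 13059 222 343 171 307
pred at disc 13976 222 344 175 314
scene red 226970 [325.09795208 187.30094521]
scene red px 21 316 320 193 200
pred 315 333 181 201
[[ 42  27  28  38  37  46  55  57  57  57  56  57  56  56  59  60  58  59
   60  57  61  59]
 [ 38  32  24  29  29  39  52  57  56  57  57  56  56  56  57  62  57  56
   62  58  59  61]
 [ 58  34  22  27  26  32  46  55  57  57  57  56  56  56  55  61  61  58
   58  59  58  62]
 [ 67  60  37  26  26  28  38  51  57  57  57  56  56  57  57  56  61  58
   57  62  58  59]
 [ 70  75  72  44  28  29  39  43  55  56  56  56  57  57  57  55  60  60
   55  62  59  55]
 [ 77  77  78  76  70 104 128  56  50  56  55  56  57  57  56  56  58  61
   57  58  62  57]
 [ 78  79  80  86 114 156 159  94  42  54  58  57  55  57  56  56  57  58
   60  55  60  60]
 [ 78  79  88 142 161 162 156  96  40  47  57  57  56  56  57
[... 448 characters left out ...]
0  44  51  56  54  55  55  56
   56  56  55  55]
 [ 71  97 149 155 158 149  85  46  18  18  20  27  44  53  56  55  56  55
   56  54  55  56]
 [ 70  71  81 124 154 117  82  73  47  21  18  20  37  48  55  56  55  54
   55  54  57  57]
 [ 71  70  70  72  99 127 104  80  76  65  46  37  37  40  54  56  55  55
   54  55  56  56]
 [ 70  70  70  70  70  79 119 120  83  77  76  75  74  54  48  55  57  56
   56  55  55  56]
 [ 69  69  70  70  69  69  73  91  84  74  78  78  78  73  47  52  56  57
   57  56  55  55]
 [ 71  70  70  70  68  70  68  69  69  76  76  79  79 109 100  48  55  56
   56  56  55  55]
 [ 69  69  70  70  71  70  70  68  69  68  71  80 124 157 150  62  52  54
   56  56  55  58]]
```

In the scene view the red outline sits within 1 px of the prediction for a cap on the disc's centre. The wrist wall check gives about +2.6 mm, so it's well within tolerance. Release and withdraw.

```bash
python3 - <<'E'
from capfit import *
sleep(.2);N=rotm(V['yaw'],PIT,False,0)
let_go();sleep(.2);s=get_state();print(s['finger_gap'],s['contact_force'])
print(move_l(s['position']-.25*N[:,2],velocity=.12,until_force=8));s=get_state();print(s['clock'],s['contact_force'])
D=disc();f=wrist();m=redcomp(f,proj(f,D+[0,0,.03]));print('wrist',m.sum(),locate(f,proj(f,D+[0,0,.03]),D[:2],.02))
for t in tip_of('wrist','disc')+tip_of('wrist','red_cap'): print(t['score'],onz(f,t['centre'],.02))
g=grab_frame('scene');pm=capmask(g,D[:2],.02)>.5
hs=cv2.cvtColor(g['img'],cv2.COLOR_RGB2HSV);rm=(cv2.inRange(hs,(0,150,60),(8,255,255))|cv2.inRange(hs,(172,150,60),(180,255,255)));v,u=np.nonzero(rm[165:225,295:350]);print('scene',len(u),u.min()+295,u.max()+295,v.min()+165,v.max()+165)
E
python3 run2.py
```

```text
1.001714289138779 [-0.86959006  0.22644858 -0.91408715]
False
41.8167 [-0.33788869  0.56571495 -0.05608183]
wrist 2215 (array([0.61678941, 0.15602013]), np.float64(0.14146265327712992))
0.59 [0.61227759 0.15569012 0.02      ]
scene 24 316 320 192 200
[(0.94, 3769, array([337., 170.]))]
[(0.67, 3856, array([210., 172.])), (0.42, 6219, array([205., 181.]))]
0.6664029094846678 [ 0.73291855  0.13779105 -0.14813242  0.87934722  0.89039665]
```

```bash
python3 -c "
from cell import *
print(sign_off())"
```

```text
the job is handed in; nothing more can be done
None
```

I handed the job in at about 42 s of the 61 s, no verdict came back: the lid measures 0.01 rad from the pointer, and the red cap was lowered until contact, released, and measures a few mm from the disc's middle; I viewed 11 pictures, one over the limit, so the final cap checks were numerical only.

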